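# Try the plunger of the yellow-tagged starter solenoid

### The arm

A 7-joint arm with a two-finger parallel gripper is mounted at the origin on the work surface. World frame = base frame: x ahead of the robot, y to its left, z up, the work surface at z = 0. Lengths are in mm, angles in rad, forces in N, time in s.
With the tool pointing down it reaches from about 400 to 875 mm from the base axis. Payload 4.4 kg.
Tool frame: the origin (TCP) lies midway between the tips of the shut fingers; the grasp point (between the pads) lies 19 mm behind it; z points along the fingers, y is the line along which they close (so a half turn about z gives the same grasp; the last joint's range is limited). The gripper opens to 85 mm and grips with 20 to 120 N. Pads are 22 mm wide; open, the fingers measure 114 mm over their backs; the gripper's body (76 mm by 85 mm) begins 54 mm behind the grasp point. The pads swing forward as they close: fully open they stand 13 mm farther back than shut.
Start: joints at [1.213, 0.628, 0.038, 1.517, -0.027, 0.996, -0.02], TCP at [187.017, -622.529, 231.313] pointing down, gripper open.
Joint ranges: [-3.06, 3.06], [-0.37, 2.12], [-1.25, 1.32], [0.18, 2.47], [-1.1, 4.24], [0.23, 1.98], [-2.94, 2.94]. Speed limits (rad/s): [2.57, 2.57, 3.14, 3.14, 3.14, 3.14, 3.14].

### API

Orientations are given as [roll, pitch, yaw] about the fixed x, y, z axes, in that order (R = Rz(yaw) Ry(pitch) Rx(roll)).
In Python, from cell import ctrl gives the robot as it stands. The module is installed in compiled form; this text tells all that it offers.
- The arm moves only by the tool step_arm, never from a script. Its argument "commands" is one flat list of numbers, 7 for each row, row after row: the shift along the tool's x, y, z in cm, then the turn, a rotation vector about the tool's x, y, z in rad, then the opening, from 0 (shut) to 1 (fully open). A call has 1 to 10 rows; each row is the pose to reach, as a shift and turn from the pose commanded when the call began, along the tool's axes at that moment; what a row does not reach only later rows make up. A row lasts 1/10 s, in which the tool goes at most 50 mm and 8.59 degrees, less where a joint would pass 70% of its speed; a pose out of reach is approached as far as the arm can. A call with a gripper value outside its range is refused whole. The fingers move at their own pace and stop on an object; the grip force is fixed at half the most. Time passes only in rows, so rows that repeat a pose let the fingers close. It gives the time, the measured TCP pose, the force, the opening and the grip force at its end, in the units of the state.
- ctrl.read_state(): the state, without advancing time (a new reading comes with each control period).
- ctrl.get_image(name): name is "side" or "top"; returns a dict with "image" (384x512x3 uint8, red, green, blue), "range_z" (384x512 float32, mm along the optical axis (not along the pixel's ray), 0 where there is no reading), "vfov" (degrees; the focal length in pixels is half the picture's height over the tangent of half this angle, whatever the lens; pixels are square), "cx", "cy" (the principal point, pixels), "world_to_cam" (4x4, takes a point from world to camera coordinates). Camera axes: x right, y down, z forward; pixel columns grow to the right and rows downward; lengths in mm; the calibration is good to about 2 mm. A picture is of the moment at which its call begins.
- ctrl.finish_job(): hands the job in; it is judged then, once.
The state is a dict: "clock": time; "qpos": joint angles; "qd": joint speeds; "tau": joint torques, N m; "eef_pos": TCP position; "tool_rot": TCP orientation; "force": force on the tool from outside, world axes, zero at the start; "torque": the same for the moment, N m; "width": finger opening in mm; "gripper_force": force on a finger pad.
Only numpy, scipy, OpenCV 4.12 (cv2) and the standard library are available. Lean on these libraries where they do the work, as an engineer would, in place of code of your own. Each camera call takes 0.05 s, during which the arm holds its last target. There are 200 camera calls.

### The job

Check that the plunger of the starter solenoid with the yellow tag does not stick: with closed fingertips press it gently all the way in and let it spring all the way back out, at least twice, then withdraw. Leave that solenoid sitting in the stand, do not pick anything up, and do not touch the other three solenoids or disturb anything else on the bench.

Things in the scene. Friction and masses are not known exactly. Their poses are not given: they have to be found in the camera images.
- yellow_tag: starter solenoid with the YELLOW TAG (42 x 34 mm, flat on the plate, 70 mm from the plunger): 51 mm round zinc-plated shell, hung loose (0.5 kg) in the stand by its flange, 100 x 57 x 5 mm. Origin: centre of the flange's underside, on the plate; z up, x along the flange, towards the tag. Its plunger rises along z: washer (33 mm wide) 36 mm, flat tip (20 x 22 mm) 52 mm above the origin
- yellow_tag_tip (a point): centre of the flat top of that solenoid's plunger tip, 172 mm above the bench when out; the tip is 20 x 22 mm with a 7 mm slot across it along the solenoid's x, so closed fingertips press on it squarely. It moves with the plunger
- yellow_tag_plunger (a joint): travel of that plunger: 0 = fully out, 0.012 m = fully in, against its rigid stop. It goes straight down; the spring resists with about 4 N at first, rising to about 10 N fully in, and pushes it back out when let go
- red_tag: starter solenoid with a red tag of the same size (a reject): 51 mm round zinc-plated shell, hung loose (0.5 kg) in the stand by its flange, 100 x 57 x 5 mm. Origin: centre of the flange's underside, on the plate; z up, x along the flange, towards the tag. Its plunger rises along z: washer (33 mm wide) 36 mm, flat tip (20 x 22 mm) 52 mm above the origin
- red_tag_plunger (a joint): travel of its plunger, 0 out to 0.012 m in, same spring
- plain: starter solenoid without a tag: 51 mm round zinc-plated shell, hung loose (0.5 kg) in the stand by its flange, 100 x 57 x 5 mm. Origin: centre of the flange's underside, on the plate; z up, x along the flange. Its plunger rises along z: washer (33 mm wide) 36 mm, flat tip (20 x 22 mm) 52 mm above the origin
- plain_plunger (a joint): travel of its plunger, 0 out to 0.012 m in, same spring
- black: starter solenoid without a tag: 51 mm round black-painted shell, hung loose (0.5 kg) in the stand by its flange, 100 x 57 x 5 mm. Origin: centre of the flange's underside, on the plate; z up, x along the flange. Its plunger rises along z: washer (33 mm wide) 36 mm, flat tip (20 x 22 mm) 52 mm above the origin
- black_plunger (a joint): travel of its plunger, 0 out to 0.012 m in, same spring
- stand: blue steel test stand, screwed to the bench: plate 160 x 400 mm, its top 120 mm above the bench, on two end legs. Origin: centre of its foot on the bench, y along the row. Four holes at x = -20 mm, y = -135, -45, 45 and 135 mm hold the four solenoids in any order; tags lie towards +x
- drive: loose starter drive: steel clutch 58 mm across with a toothed pinion on top, 48 mm tall. Origin: centre of its underside
- pulley: loose steel V-belt pulley, 68 mm across, 36 mm tall, lying flat. Origin: centre of its underside
- screwdriver: loose screwdriver lying on the bench along its x, under 250 mm long and 40 mm tall
- wrench: loose steel wrench lying on the bench along its x, under 250 mm long and 20 mm tall
- spray: spray can standing upright, blue with a red cap, 54 mm across, 160 mm tall. Origin: centre of its underside
- brush_box: small closed cardboard box, 70 x 110 x 50 mm tall. Origin: centre of its underside

How it is judged:
By the outcome, as a careful person would: the job done as asked, in the order asked, and still so for the second after the job is handed in, with the robot touching nothing.
It also fails if it takes over 35 s, if anything falls off the work surface, if the arm or the gripper's body presses on something with over 40 N, if the wrist force passes 120 N, or if a joint passes its speed limit or range.

## Working session

There is one attempt and no reset: what is moved stays moved. The work goes in short steps, Python scripts to look and compute and a tool call to move; the robot and the scene stay as the last step left them, time stands still between calls to the robot, and variables do not carry over. Pictures are saved under pics/ and viewed, at most 10 in all, crops included, and the job is handed in when it is done.

Besides the shell and the picture viewer there is one more tool, called after ">>>" as name(argument=value, ...) on one line, values as JSON. step_arm: Moves the arm, as the interface text tells. Its arguments: {"type":"object","properties":{"commands":{"type":"array"}},"required":["commands"]}

```bash
mkdir -p pics; cat > h.py <<'E'
import numpy as np, cv2
from cell import ctrl
def grab(n,tag):
    d=ctrl.get_image(n); cv2.imwrite(f'pics/{tag}.png',cv2.cvtColor(d['image'],cv2.COLOR_RGB2BGR)); 
    np.savez(f'{tag}.npz',**d); return d
def world(d,u,v,z=None):
    f=192/np.tan(np.radians(float(d['vfov']))/2); M=np.linalg.inv(d['world_to_cam'])
    r=np.array([(u-d['cx'])/f,(v-d['cy'])/f,1.])
    if z is None: k=d['range_z'][int(v),int(u)]
    else: k=(z-M[2,3])/(M[:3,:3]@r)[2]
    return (M[:3,:3]@(r*k)+M[:3,3])
E
python3 - <<'E'
from h import *
for n in('top','side'):
    d=grab(n,n); print(np.linalg.inv(d['world_to_cam'])[:3].round(2),d['vfov'])
print(ctrl.read_state())
E
```

```text
[[-2.00000e-02 -9.80000e-01  1.80000e-01  4.17480e+02]
 [-1.00000e+00  1.00000e-02 -1.00000e-02 -3.13200e+01]
 [ 1.00000e-02 -1.80000e-01 -9.80000e-01  1.17004e+03]] 51.116899663636175
[[-9.70000e-01 -1.90000e-01  1.70000e-01  3.79980e+02]
 [-2.50000e-01  7.40000e-01 -6.30000e-01  7.75570e+02]
 [-1.00000e-02 -6.50000e-01 -7.60000e-01  1.09736e+03]] 43.83841047892983
{'clock': 0.1, 'qpos': array([ 1.21317199,  0.62920209,  0.03839713,  1.51828157, -0.02701712,
        0.99632493, -0.02002329]), 'qd': array([ 0.00082075, -0.00065004, -0.00091566, -0.00444385, -0.00069172,
       -0.00034051,  0.00061292]), 'tau': array([ 3.87301377e-03, -5.64533687e+01,  1.23159718e+00, -1.93972260e+01,
        1.15711440e-02,  5.42954192e-03, -4.08138487e-05]), 'eef_pos': array([ 186.90104524, -621.95235203,  230.5092491 ]), 'tool_rot': array([-3.13989249e+00, -2.74242035e-05,  2.91829932e-01]), 'force': array([-0.60326516,  0.3802253 , -0.44369086]), 'torque': array([-0.02527407, -0.0029852 , -0.00173097]), 'gripper_force': 0.0, 'width': 85.52440809086727}
```

View pics/top.png

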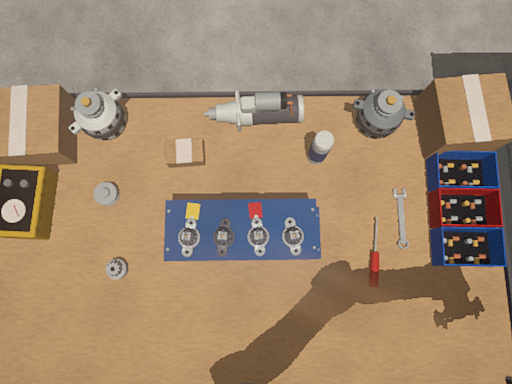

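View pics/side.png

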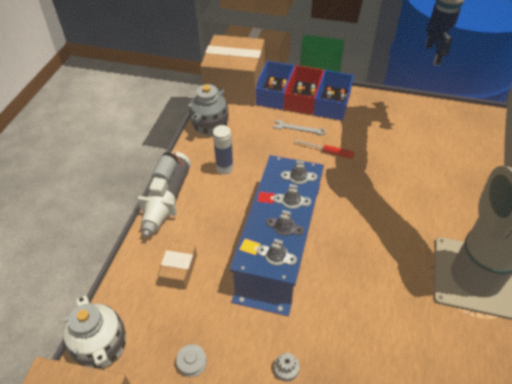

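The yellow tag is at (193,211) in the top view, with its solenoid at about (188,237). It is the leftmost in the row, next to the black one at (223,236). I'll enlarge this area.

```bash
python3 - <<'E'
from h import *
d=np.load('top.npz')
c=cv2.cvtColor(d['image'],cv2.COLOR_RGB2BGR)[195:265,160:240]
cv2.imwrite('pics/c1.png',cv2.resize(c,None,fx=8,fy=8,interpolation=cv2.INTER_CUBIC))
d2=np.load('side.npz')
c=cv2.cvtColor(d2['image'],cv2.COLOR_RGB2BGR)[220:290,230:320]
cv2.imwrite('pics/c2.png',cv2.resize(c,None,fx=8,fy=8,interpolation=cv2.INTER_CUBIC))
for p in [(165,200),(319,200),(321,259),(164,260)]: print(world(d,*p,120).round(0))
for p in [(187,237),(188,235),(189,236)]: print(world(d,*p).round(0),world(d,*p,172).round(0))
E
```

```text
[603. 205. 120.]
[ 597. -204.  120.]
[ 442. -202.  120.]
[446. 203. 120.]
[500. 136. 172.] [500. 136. 172.]
[505. 134. 170.] [505. 134. 172.]
[502. 131. 175.] [502. 131. 172.]
```

View pics/c1.png

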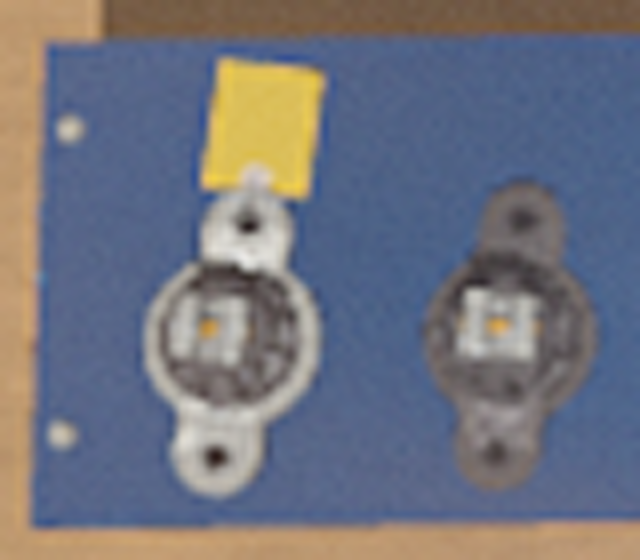

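View pics/c2.png

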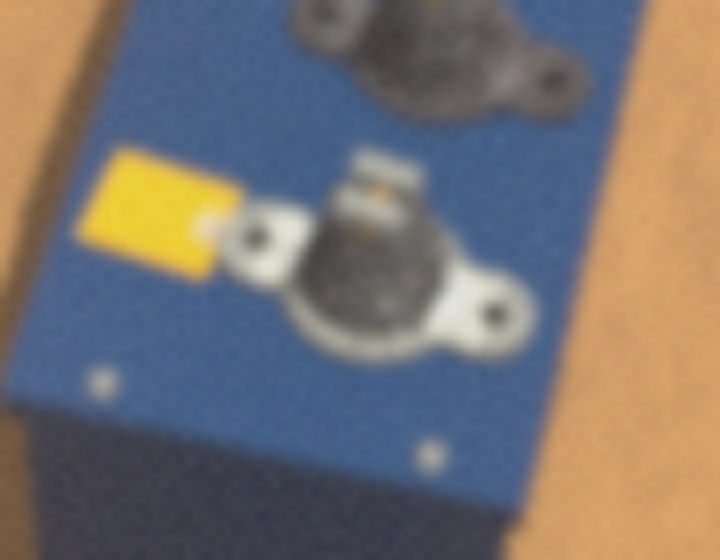

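In the crops, the yellow tip is centred at (209,329) in the top crop, which is full-image (185.8,235.8). In the side crop it is at (380,188), full-image (277.2,243.2). The flange holes in the top crop are at (247,222) and (215,457), and they give the solenoid's yaw.

```bash
cat >> h.py <<'E'
from scipy.spatial.transform import Rotation as Ro
def to_tool(p,yaw=None):
    s=ctrl.read_state(); R=Ro.from_euler('xyz',s['tool_rot'])
    out=(R.inv().apply(np.array(p)-s['eef_pos'])/10).round(2)
    if yaw is not None: print('turn',(R.inv()*Ro.from_euler('xyz',[np.pi,0,yaw])).as_rotvec().round(3))
    return out
E
python3 - <<'E'
from h import *
t=np.load('top.npz');s=np.load('side.npz')
print(world(t,185.8,235.8,172),world(s,277.2,243.2,172))
a=world(t,160+247/8,195+222/8,125);b=world(t,160+215/8,195+457/8,125)
print((a+b)/2,np.arctan2(*(a-b)[1::-1]))
for p in [(480,-250,235),(502,136,235),(502,136,190)]: print(to_tool(p,-.15))
E
```

```text
[503.05421149 139.19210818 172.        ] [504.74872402 139.80538766 172.        ]
[502.97273044 139.15810613 125.        ] -0.12013504225663174
turn [-0.002  0.     0.442]
[ 38.77 -27.19  -0.4 ]
turn [-0.002  0.     0.442]
[ 51.98 -63.53  -0.34]
turn [-0.002  0.     0.442]
[ 51.98 -63.52   4.16]
```

>>> step_arm(commands=[38.8, -27.2, -0.4, 0, 0, 0.41, 0, 38.8, -27.2, -0.4, 0, 0, 0.41, 0, 38.8, -27.2, -0.4, 0, 0, 0.41, 0, 38.8, -27.2, -0.4, 0, 0, 0.41, 0, 38.8, -27.2, -0.4, 0, 0, 0.41, 0, 38.8, -27.2, -0.4, 0, 0, 0.41, 0, 38.8, -27.2, -0.4, 0, 0, 0.41, 0, 38.8, -27.2, -0.4, 0, 0, 0.41, 0, 38.8, -27.2, -0.4, 0, 0, 0.41, 0, 38.8, -27.2, -0.4, 0, 0, 0.41, 0])

```text
clock: 1.1
eef_pos: [483.4, -245.1, 235.0]
tool_rot: [-3.139, -0.001, -0.112]
force: [0.7, 1.3, -0.5]
width: 0.1
gripper_force: 0.0
```

```bash
python3 - <<'E'
from h import *
s=ctrl.read_state();print(s['clock'],s['eef_pos'],s['tool_rot'],s['width'],s['qpos'].round(2))
print(to_tool((503.5,139.3,215),-.12))
E
```

```text
1.1 [ 483.37806986 -245.10734426  235.0272585 ] [-3.13886528e+00 -7.61558709e-04 -1.11706035e-01] 0.12721216088851528 [ 0.33  0.47  0.13  1.82 -0.08  0.86 -1.18]
turn [-0.003 -0.001  0.008]
[ -2.29 -38.42   2.11]
```

>>> step_arm(commands=[-2.3, -38.5, 2.1, 0, 0, 0, 0, -2.3, -38.5, 2.1, 0, 0, 0, 0, -2.3, -38.5, 2.1, 0, 0, 0, 0, -2.3, -38.5, 2.1, 0, 0, 0, 0, -2.3, -38.5, 2.1, 0, 0, 0, 0, -2.3, -38.5, 2.1, 0, 0, 0, 0, -2.3, -38.5, 2.1, 0, 0, 0, 0, -2.3, -38.5, 2.1, 0, 0, 0, 0, -2.3, -38.5, 2.1, 0, 0, 0, 0, -2.3, -38.5, 2.1, 0, 0, 0, 0])

```text
clock: 2.1
eef_pos: [502.5, 135.3, 213.9]
tool_rot: [3.141, 0.001, -0.116]
force: [-0.5, -0.0, -0.2]
width: 0.1
gripper_force: 0.0
```

>>> step_arm(commands=[0, 0, 0, 0, 0, 0, 0, 0, 0, 0, 0, 0, 0, 0, 0, 0, 0, 0, 0, 0, 0])

```text
clock: 2.4
eef_pos: [503.2, 133.2, 214.5]
tool_rot: [3.141, -0.0, -0.121]
force: [-0.1, -0.5, 1.2]
width: -0.1
gripper_force: 0.0
```

```bash
python3 - <<'E'
from h import *
s=ctrl.read_state();print(s['clock'],s['eef_pos'],s['tool_rot'],s['width'],s['qpos'].round(2),s['force'])
print(to_tool((503.5,139.3,182),-.12))
d=grab('side','s2')
cv2.imwrite('pics/s2c.png',cv2.resize(cv2.imread('pics/s2.png')[150:300,190:350],None,fx=4,fy=4,interpolation=cv2.INTER_CUBIC))
E
```

```text
2.4 [503.15176014 133.20241132 214.47291976] [ 3.14132317e+00 -2.92877177e-04 -1.20687924e-01] -0.05022252328833205 [-0.39  0.47  0.11  1.9  -0.07  0.78 -1.94] [-0.10356934 -0.5444758   1.1876494 ]
turn [ 0.    -0.    -0.001]
[-0.04 -0.61  3.25]
```

View pics/s2c.png

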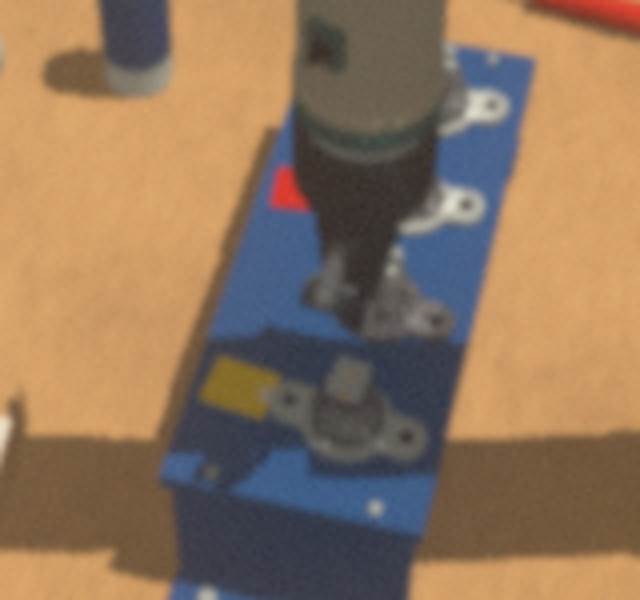

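The crop shows the shut fingertips at about (360,330), above the yellow-tagged plunger tip at (350,375), with the hand clear of everything. I'll shift over the tip, go down to 8 mm above it and look again.

>>> step_arm(commands=[0, -0.6, 0, 0, 0, 0, 0, 0, -0.6, 1.5, 0, 0, 0, 0, 0, -0.6, 2.5, 0, 0, 0, 0, 0, -0.6, 3.3, 0, 0, 0, 0, 0, -0.6, 3.3, 0, 0, 0, 0, 0, -0.6, 3.3, 0, 0, 0, 0])

```text
clock: 3.05
eef_pos: [503.7, 140.5, 181.3]
tool_rot: [3.141, 0.0, -0.118]
force: [-0.2, 1.0, -0.0]
width: 0.2
gripper_force: 0.0
```

```bash
python3 - <<'E'
from h import *
s=ctrl.read_state();print(s['clock'],s['eef_pos'],s['force'])
print(to_tool((503.5,139.3,172),-.12))
d=grab('side','s3')
M=d['world_to_cam'];f=192/np.tan(np.radians(d['vfov']/2));
for q in (s['eef_pos'],(503.5,139.3,172)):
    p=M@np.r_[q,1];print(((f*p[0]/p[2]+d['cx']-235)*8,(f*p[1]/p[2]+d['cy']-205)*8))
cv2.imwrite('pics/s3c.png',cv2.resize(cv2.imread('pics/s3.png')[205:280,235:325],None,fx=8,fy=8,interpolation=cv2.INTER_CUBIC))
E
```

```text
3.05 [503.71620327 140.50753537 181.26090271] [-0.22796778  1.03116092 -0.0319229 ]
turn [0.    0.    0.002]
[-0.01  0.12  0.93]
(np.float64(341.2324853852815), np.float64(289.9907692553204))
(np.float64(342.1234416205034), np.float64(305.0859769022177))
```

View pics/s3c.png

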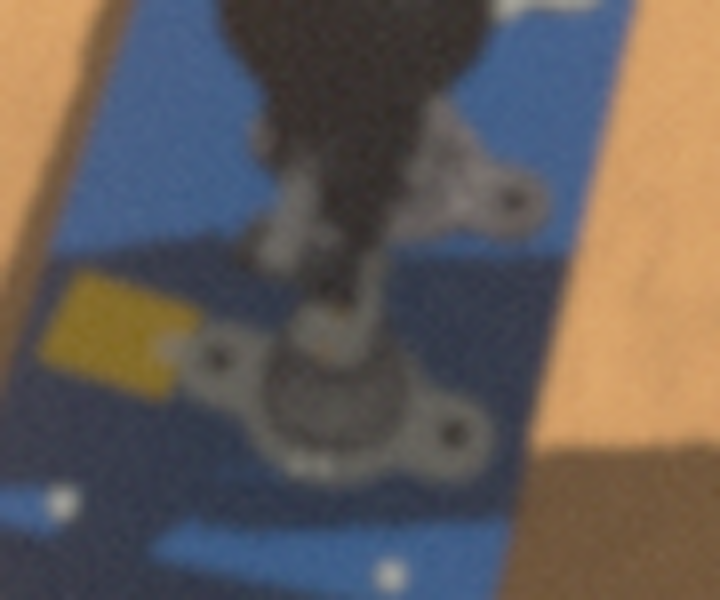

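The shut fingertips end at about (340,305), in line with the plunger tip centred near (340,310). I'll start the press.

>>> step_arm(commands=[0, 0.1, 0.7, 0, 0, 0, 0, 0, 0.1, 1.0, 0, 0, 0, 0, 0, 0.1, 1.2, 0, 0, 0, 0, 0, 0.1, 1.4, 0, 0, 0, 0, 0, 0.1, 1.4, 0, 0, 0, 0, 0, 0.1, 1.4, 0, 0, 0, 0])

```text
clock: 3.7
eef_pos: [503.7, 139.4, 167.7]
tool_rot: [-3.142, -0.0, -0.118]
force: [-1.5, -0.2, 4.7]
width: -0.0
gripper_force: 2.7
```

>>> step_arm(commands=[0, 0, 0.2, 0, 0, 0, 0, 0, 0, 0.4, 0, 0, 0, 0, 0, 0, 0.6, 0, 0, 0, 0, 0, 0, 0.6, 0, 0, 0, 0, 0, 0, 0.6, 0, 0, 0, 0])

```text
clock: 4.2
eef_pos: [503.7, 139.4, 162.0]
tool_rot: [-3.141, -0.001, -0.118]
force: [-2.7, -1.5, 7.9]
width: -0.1
gripper_force: 4.1
```

>>> step_arm(commands=[0, 0, 0.1, 0, 0, 0, 0, 0, 0, 0.2, 0, 0, 0, 0, 0, 0, 0.2, 0, 0, 0, 0])

```text
clock: 4.5
eef_pos: [503.7, 139.4, 160.1]
tool_rot: [-3.141, -0.001, -0.118]
force: [-1.8, -1.2, 9.1]
width: -0.0
gripper_force: 4.5
```

>>> step_arm(commands=[0, 0, 0.1, 0, 0, 0, 0, 0, 0, 0.1, 0, 0, 0, 0, 0, 0, 0.1, 0, 0, 0, 0])

```text
clock: 4.8
eef_pos: [503.7, 139.4, 159.9]
tool_rot: [-3.141, -0.001, -0.118]
force: [-4.0, -1.0, 15.8]
width: 0.0
gripper_force: 8.0
```

>>> step_arm(commands=[0, 0, 0.1, 0, 0, 0, 0, 0, 0, 0.1, 0, 0, 0, 0, 0, 0, 0.1, 0, 0, 0, 0])

```text
clock: 5.1
eef_pos: [503.8, 139.4, 159.8]
tool_rot: [-3.141, -0.001, -0.119]
force: [-6.1, -2.5, 24.0]
width: 0.2
gripper_force: 11.8
```

The plunger is against its stop: force has risen past the spring while z stays at 159.9. I'll release it fully, then press a second time to the same depth.

>>> step_arm(commands=[0, 0, -0.4, 0, 0, 0, 0, 0, 0, -0.8, 0, 0, 0, 0, 0, 0, -1.2, 0, 0, 0, 0, 0, 0, -1.7, 0, 0, 0, 0, 0, 0, -2.4, 0, 0, 0, 0, 0, 0, -2.4, 0, 0, 0, 0, 0, 0, -2.4, 0, 0, 0, 0, 0, 0, -2.4, 0, 0, 0, 0])

```text
clock: 5.9
eef_pos: [503.3, 139.6, 181.0]
tool_rot: [3.141, 0.001, -0.118]
force: [0.4, -0.5, 0.2]
width: -0.1
gripper_force: 0.0
```

```bash
python3 - <<'E'
from h import *
d=grab('side','s4')
cv2.imwrite('pics/s4c.png',cv2.resize(cv2.imread('pics/s4.png')[205:280,235:325],None,fx=8,fy=8,interpolation=cv2.INTER_CUBIC))
print(ctrl.read_state()['eef_pos'],ctrl.read_state()['force'])
E
```

```text
[503.29033952 139.56850996 180.97502016] [-0.96622772 -0.75269533 -0.32717083]
```

View pics/s4c.png

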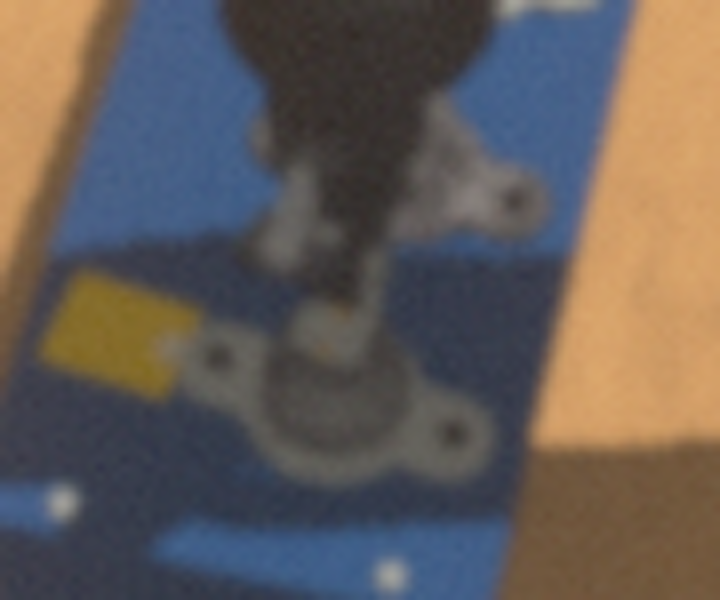

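The plunger is fully out again at about (340,310), the force is zero and the flange hasn't moved. Now I'll do the second and third presses.

>>> step_arm(commands=[0, 0, 0.6, 0, 0, 0, 0, 0, 0, 1.0, 0, 0, 0, 0, 0, 0, 1.3, 0, 0, 0, 0, 0, 0, 1.6, 0, 0, 0, 0, 0, 0, 1.9, 0, 0, 0, 0, 0, 0, 2.1, 0, 0, 0, 0, 0, 0, 2.25, 0, 0, 0, 0, 0, 0, 2.35, 0, 0, 0, 0, 0, 0, 2.35, 0, 0, 0, 0, 0, 0, 2.35, 0, 0, 0, 0])

```text
clock: 6.95
eef_pos: [503.6, 139.6, 159.9]
tool_rot: [-3.141, -0.001, -0.118]
force: [-4.9, -1.9, 21.6]
width: 0.4
gripper_force: 10.9
```

>>> step_arm(commands=[0, 0, -0.4, 0, 0, 0, 0, 0, 0, -0.8, 0, 0, 0, 0, 0, 0, -1.2, 0, 0, 0, 0, 0, 0, -1.7, 0, 0, 0, 0, 0, 0, -2.35, 0, 0, 0, 0, 0, 0, -2.35, 0, 0, 0, 0, 0, 0, -2.35, 0, 0, 0, 0, 0, 0, -2.35, 0, 0, 0, 0])

```text
clock: 7.75
eef_pos: [503.3, 139.5, 181.0]
tool_rot: [3.141, 0.001, -0.118]
force: [-0.7, 0.2, -0.2]
width: 0.1
gripper_force: 0.0
```

>>> step_arm(commands=[0, 0, 0.6, 0, 0, 0, 0, 0, 0, 1.0, 0, 0, 0, 0, 0, 0, 1.3, 0, 0, 0, 0, 0, 0, 1.6, 0, 0, 0, 0, 0, 0, 1.9, 0, 0, 0, 0, 0, 0, 2.1, 0, 0, 0, 0, 0, 0, 2.25, 0, 0, 0, 0, 0, 0, 2.35, 0, 0, 0, 0, 0, 0, 2.35, 0, 0, 0, 0, 0, 0, 2.35, 0, 0, 0, 0])

```text
clock: 8.75
eef_pos: [503.5, 139.6, 159.8]
tool_rot: [-3.141, -0.001, -0.118]
force: [-5.4, -2.6, 22.4]
width: 0.0
gripper_force: 11.0
```

>>> step_arm(commands=[0, 0, -0.4, 0, 0, 0, 0, 0, 0, -0.8, 0, 0, 0, 0, 0, 0, -1.2, 0, 0, 0, 0, 0, 0, -1.7, 0, 0, 0, 0, 0, 0, -2.5, 0, 0, 0, 0, 0, 0, -4, 0, 0, 0, 0, 0, 0, -7, 0, 0, 0, 0, 0, 0, -10, 0, 0, 0, 0, 0, 0, -10, 0, 0, 0, 0, 0, 0, -10, 0, 0, 0, 0])

```text
clock: 9.75
eef_pos: [503.7, 139.6, 258.2]
tool_rot: [-3.141, -0.001, -0.118]
force: [-1.0, 0.9, -0.5]
width: -0.0
gripper_force: 0.0
```

```bash
python3 - <<'E'
from h import *
d=grab('side','s5')
print(ctrl.read_state()['eef_pos'],ctrl.read_state()['force'])
cv2.imwrite('pics/s5c.png',cv2.resize(cv2.imread('pics/s5.png')[130:320,190:350],None,fx=3,fy=3,interpolation=cv2.INTER_CUBIC))
E
```

```text
[503.03871873 139.46352167 257.39302836] [-0.15832585 -0.7145087  -0.54839184]
```

View pics/s5c.png

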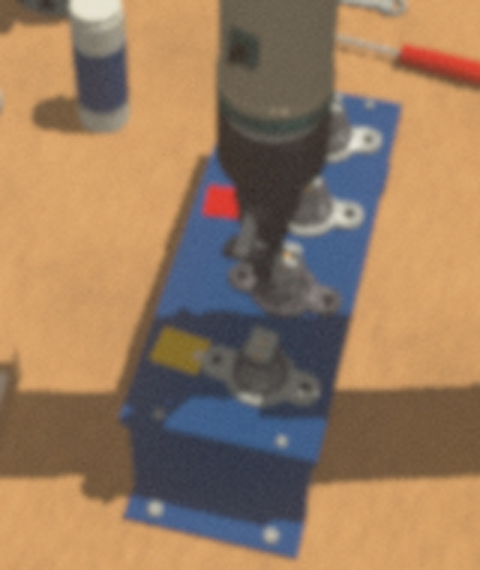

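The plunger is out at about (262,345), the solenoid is seated in the stand, and the hand is 85 mm above it and clear.

```bash
python3 -c "
from cell import ctrl
print(ctrl.finish_job())"
```

```text
the job is handed in; nothing more can be done
None
```

I pressed the yellow-tagged solenoid's plunger fully in three times (about 22–24 N at the stop); it didn't stick and was fully out after withdrawal, the solenoid is still seated, I saw nothing else disturbed, and the job is handed in.

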